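# Air-speed check in a bench fume extractor

## Robot

A 6-joint arm with a two-finger parallel gripper is mounted at the origin on the work surface. World frame = base frame: x ahead of the robot, y to its left, z up, the work surface at z = 0. Lengths are in m, angles in rad, forces in N, time in s.
With the tool pointing down it reaches from about 0.35 to 0.925 m from the base axis. Payload 6.4 kg.
Tool frame: the origin (TCP) lies at the very end of the fingers, on their centre line; the grasp point (between the pads) lies 19 mm behind it; z points along the fingers, y is the line along which they close (so a half turn about z gives the same grasp; the last joint's range is limited). The gripper opens to 94 mm and grips with 3 to 60 N. Pads are 16 mm wide; open, the fingers measure 119 mm over their backs; the gripper's body (75 mm by 177 mm) begins 78 mm behind the grasp point.
Start: joints at [1.036, 0.245, 1.558, -0, 1.339, -0.174], TCP at [0.229, 0.608, 0.205] pointing down, gripper open.
Joint ranges: [-3.13, 3.13], [-1.02, 2.26], [0.13, 2.54], [-0.95, 4.09], [0.21, 2.88], [-2.74, 2.74]. Speed limits (rad/s): [2.57, 2.57, 3.14, 3.14, 3.14, 3.14].

## Interface

Orientations are given as [roll, pitch, yaw] about the fixed x, y, z axes, in that order (R = Rz(yaw) Ry(pitch) Rx(roll)).
In Python, from station import readout, imaging, ticket gives the robot as it stands.
- The arm moves only by the tool send_rows, never from a script. Its argument "series" is a list of rows, each a list of 7 numbers: the shift along the tool's x, y, z in m, then the turn, a rotation vector about the tool's x, y, z in degrees, then the closure, from 0 (fully open) to 1 (shut). A call has 1 to 8 rows; each row is the pose to reach, as a shift and turn from the pose commanded when the call began, along the tool's axes at that moment; what a row does not reach only later rows make up. A row lasts 1/12 s, in which the tool goes at most 41.7 mm and 7.16 degrees, less where a joint would pass 70% of its speed; a pose out of reach is approached as far as the arm can. A call with a gripper value outside its range is refused whole. The fingers move at their own pace and stop on an object; the grip force is fixed at half the most. Time passes only in rows, so rows that repeat a pose let the fingers close. It gives the time, the measured TCP pose, the force, the opening and the grip force at its end, in the units of the state.
- readout.state(): the state, without advancing time (a new reading comes with each control period).
- imaging.snapshot(name): name is "scene" or "top" or "wrist"; returns a dict with "color" (384x512x3 uint8, red, green, blue), "fov_y" (degrees; the focal length in pixels is half the picture's height over the tangent of half this angle, whatever the lens; pixels are square), "cx", "cy" (the principal point, pixels), "dist" ([k1, k2, p1, p2, k3] as OpenCV has them; the pictures are not rectified), "extrinsics" (4x4, takes a point from world to camera coordinates); the wrist camera has in their place "hand_eye" (4x4, takes a point from camera to tool coordinates, whose origin is the TCP and whose axes are the flange's). Camera axes: x right, y down, z forward; pixel columns grow to the right and rows downward; lengths in m; the calibration is good to about 2 mm. A picture is of the moment at which its call begins: read the wrist's pose just before it. There is no depth.
- ticket.close_job(): hands the job in; it is judged then, once.
The state is a dict: "clock": time; "joint_positions": joint angles; "joint_velocities": joint speeds; "effort": joint torques, N m; "position": TCP position; "tool_rot": TCP orientation; "wrist_force": force on the tool from outside, world axes, zero at the start; "wrist_torque": the same for the moment, N m; "grip_width": opening from 0.0 (shut) to 1.0 (fully open); "finger_force": force on a finger pad.
Only numpy, scipy, OpenCV 4.12 (cv2) and the standard library are available. Lean on these libraries where they do the work, as an engineer would, in place of code of your own. Each camera call takes 0.05 s, during which the arm holds its last target. There are 200 camera calls.

## Task

Take the air-speed reading inside the bench fume extractor: slide the cover on its top fully open to bare the test port, then pick the stick anemometer out of its stand and lower its rod straight down through the port, never letting it touch the extractor, until the tip is half-way down inside the box. Finish while still holding it there, upright, still and in the middle of the hole, and leave the tin and the hand tools where they are.

Things in the scene. Friction and masses are not known exactly. Their poses are not given: they have to be found in the camera images.
- extractor: Bench fume extractor: grey sheet-steel box, 200 mm (x) by 340 mm (y), its flat top 130 mm above the bench; fixed. Inlet slots on its -x side, round fan grille on its +x side. Origin: centre of its underside, on the bench. Inside it is empty from 10 mm to 118 mm (under the port) above the bench, 192 by 332 mm.
- port (a point): Centre of the test port, level with the box's flat top (130 mm above the bench); axes as the extractor's. Round hole, 28 mm in diameter, through a flush aluminium boss 12 mm thick. Half-way down inside the box is 62 mm below this point. Two runners, 10 mm high and 92 mm apart over their outer faces, lie along y either side of it, from 42 mm on its -y side to 118 mm on its +y side.
- cover (a joint): Travel in m of the flat steel slide cover, along the extractor's +y: 0 = shut, centred over the port; 0.075 = fully open, against its stop. About 2.5 N of friction; it stays where it is left.
- cover_tab (a point): Centre of the top of the cover's upright tab; axes as the extractor's. The tab is 44 mm (x) by 10 mm thick (y, the sliding direction) and 28 mm high; its top is 163 mm above the bench. Shut, this point is 20 mm to the +y side of the port's centre. The cover plate is 78 (x) by 74 (y) by 4 mm, its upper face 135 mm above the bench, and reaches 57 mm to the -y and 17 mm to the +y side of this point.
- probe_handle (a point): Centre of the stick anemometer's handle: grey plastic block, 42 (x) by 30 (y) by 60 mm tall, small display on its -y face. The round steel rod, 10 mm in diameter and 110 mm long, runs straight down from the middle of its underside: its tip is 140 mm below this point. About 0.16 kg, loose. At the start it stands upright in the stand's tube, the handle's underside on the rim, turned as the stand.
- probe_tip (a point): Tip (lower end) of the anemometer's rod, on its axis, 140 mm below the handle's centre; hidden in the stand's tube at the start.
- stand_rim (a point): Centre of the upper rim of the anemometer's stand, 125 mm above the bench: upright square steel tube, 30 mm outside and 24 mm inside, on a foot plate 100 by 100 by 8 mm; fixed. Axes as the stand's.
- stand: The anemometer's stand; origin at the centre of the foot plate's underside, on the bench.
- probe: The anemometer as a whole; origin at the tip of its rod, z up the rod. Lift it by the handle (probe_handle).
- tin: Closed round tin with a dark lid, 72 mm across and 75 mm tall, loose, to be left alone; origin at the centre of its underside.
- hammer: Chipping hammer lying on the bench, about 260 mm long (x, head at +x, 150 mm wide), 22 mm high, loose, to be left alone; origin on the bench below its handle.
- clamp: Steel screw clamp lying flat, bar 340 mm long (x), arms to 120 mm on its +y side, 22 mm high, loose, to be left alone; origin on the bench under the middle of the bar.
- pliers: Pliers with red grips lying flat, about 180 mm long (x, jaws at +x), 16 mm high, loose, to be left alone; origin on the bench near the pivot.
Not all that is in view belongs to the job. There is more than one size of the probe; the job needs the smaller. Several things look just like the stand: the one meant starts farthest to the robot's left.

How it is judged:
On the way, in this order (a step that is already met when the one before it is completed fails the run):
1. the cover is slid fully open (within 9 mm of its stop) (value of joint cover above 0.066 m), for 0.2 s.
2. the anemometer is lifted clear out of its stand's tube, in the gripper (z of probe_tip in the frame of stand_rim above 0.003 m and contact force between the fingers and probe above 0.5 N), for 0.1 s.
3. the rod's tip is through the port (z of probe_tip in the frame of port below -0.015 m and horizontal distance between probe_tip and port below 0.009 m), for 0.1 s.
At the end, for the whole second after the job is handed in: Cover within 9 mm of its open stop; anemometer held in the gripper, still, upright within 0.06 rad, tip 62 mm (give or take 12) below the top of the port and within 5 mm of its axis, touching neither extractor nor stand; tin, hammer, clamp and pliers moved under 30 mm (value of joint cover above 0.066 m and z of probe_tip in the frame of port between -0.074 and -0.05 m and horizontal distance between probe_tip and port below 0.005 m and angle between probe's own z axis and vertical below 0.06 rad and linear speed of probe below 0.01 m/s and contact force between the fingers and probe above 0.5 N and contact force between probe and extractor below 0.2 N and contact force between probe and stand below 0.2 N and distance of each of tin, hammer, clamp, pliers from where it was at the start of the episode below 0.03 m); the arm keeps its last pose, push and grip.
It fails at once if the anemometer touches the extractor or its cover (contact force between probe and extractor above 0.3 N).
It fails at once if the tin is pushed more than 30 mm (distance of tin from where it was at the start of the episode above 0.03 m).
It fails at once if the chipping hammer is pushed more than 30 mm (distance of hammer from where it was at the start of the episode above 0.03 m).
It fails at once if the screw clamp is pushed more than 30 mm (distance of clamp from where it was at the start of the episode above 0.03 m).
It fails at once if the pliers are pushed more than 30 mm (distance of pliers from where it was at the start of the episode above 0.03 m).
It also fails if it takes over 64 s, if anything falls off the work surface, if the arm or the gripper's body presses on something with over 40 N, if the wrist force passes 120 N, or if a joint passes its speed limit or range.

## Working session

There is one attempt and no reset: what is moved stays moved. The work goes in short steps, Python scripts to look and compute and a tool call to move; the robot and the scene stay as the last step left them, time stands still between calls to the robot, and variables do not carry over. Pictures are saved under pics/ and viewed, at most 10 in all, crops included, and the job is handed in when it is done.

Besides the shell and the picture viewer there is one more tool, called after ">>>" as name(argument=value, ...), one argument or row to a line, values as JSON. send_rows: Moves the arm, as the interface text tells. Its arguments: {"type":"object","properties":{"series":{"type":"array"}},"required":["series"]}

```bash
mkdir -p pics; ls
cat > h.py <<'E'
import numpy as np, cv2
from station import readout, imaging, ticket
def snap(n, save=None):
    s=readout.state(); d=imaging.snapshot(n); d['state']=s
    if save: cv2.imwrite('pics/'+save+'.png', d['color'][...,::-1])
    import pickle; pickle.dump(d,open('pics/'+(save or n)+'.pkl','wb'))
    return d
E
python3 - <<'E'
from h import *
for n in('scene','top'):
    d=snap(n,n+'0'); print(n,d['fov_y'],d['cx'],d['cy'],d['dist'],np.round(d['extrinsics'],4).tolist())
a=[cv2.imread('pics/%s0.png'%n) for n in('scene','top')]
cv2.imwrite('pics/a.png',cv2.resize(a[0],(800,600),interpolation=cv2.INTER_CUBIC));cv2.imwrite('pics/b.png',cv2.resize(a[1],(800,600),interpolation=cv2.INTER_CUBIC))
print(readout.state())
E
```

```text
pics
scene 54.732145600236315 258.98720316103186 190.32988839401338 [-0.11459635  0.          0.          0.          0.        ] [[0.6187, 0.7854, -0.0154, -0.3524], [0.5795, -0.4695, -0.6661, -0.2266], [-0.5304, 0.4032, -0.7457, 1.4714], [0.0, 0.0, 0.0, 1.0]]
top 43.503932560394034 257.9161895126321 196.47136596265526 [0.00683265 0.         0.         0.         0.        ] [[0.017, -0.9998, -0.0039, -0.0191], [-0.9918, -0.0164, -0.1267, 0.553], [0.1266, 0.006, -0.9919, 1.558], [0.0, 0.0, 0.0, 1.0]]
{'clock': 0.1, 'joint_positions': array([ 1.03587950e+00,  2.45722670e-01,  1.55884887e+00, -1.54507084e-05,
        1.33870031e+00, -1.74096477e-01]), 'joint_velocities': array([-0.00075465, -0.0020786 , -0.00068963, -0.00076069,  0.00211453,
        0.00117349]), 'effort': array([ 4.94646720e-04, -4.16906655e+01, -3.15529954e+01,  6.87296642e-02,
        3.09391133e-02, -7.09485676e-05]), 'position': array([0.22920248, 0.60768881, 0.20449259]), 'tool_rot': array([-3.13993624e+00, -2.76063008e-04,  2.78077564e+00]), 'wrist_force': array([-0.31340473, -0.67065671, -0.18636334]), 'wrist_torque': array([0.01443249, 0.00557715, 0.01780486]), 'finger_force': 0.0, 'grip_width': 1.0007102061305941}
```

View pics/a.png

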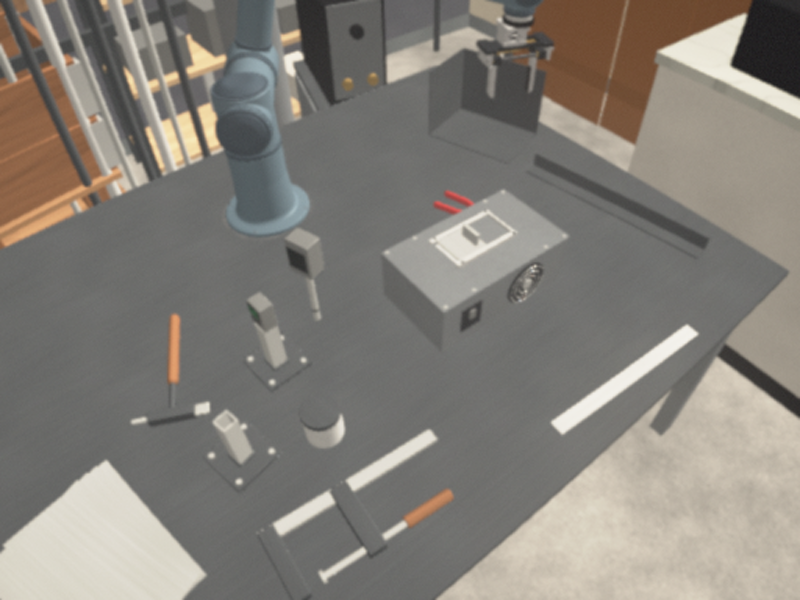

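View pics/b.png

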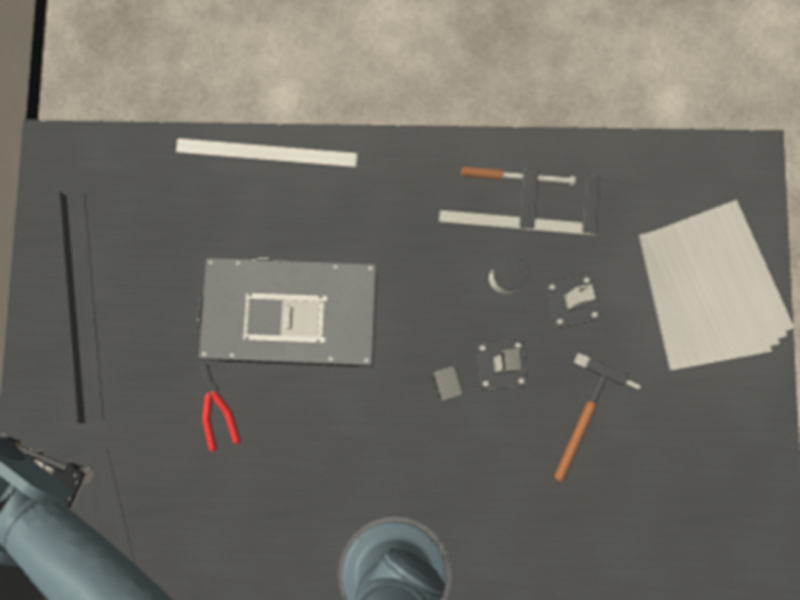

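The scene view shows the extractor with its cover shut, and a small probe in a stand at about (262,330). A bigger probe stands next to it at about (305,255), and an empty stand is at about (235,440). In the top view the runners extend to image left, so the extractor's +y is about world +y. The small probe's stand is at about (503,365), further left than the other stand.

```bash
cat >> h.py <<'E'
import pickle
from scipy.spatial.transform import Rotation as R
def load(n): return pickle.load(open('pics/'+n+'.pkl','rb'))
def K(d):
    f=d['color'].shape[0]/2/np.tan(np.radians(d['fov_y'])/2); return np.array([[f,0,d['cx']],[0,f,d['cy']],[0,0,1.]])
def ext(d):
    if 'extrinsics' in d: return np.array(d['extrinsics'])
    s=d['state']; T=np.eye(4); T[:3,:3]=R.from_euler('xyz',s['tool_rot']).as_matrix(); T[:3,3]=s['position']
    return np.linalg.inv(T@np.array(d['hand_eye']))
def unproj(d,px,z):
    E=ext(d); p=cv2.undistortPoints(np.array(px,float).reshape(-1,1,2),K(d),np.array(d['dist']))[:,0]
    r=np.c_[p,np.ones(len(p))]@E[:3,:3]; c=-E[:3,:3].T@E[:3,3]
    return c+r*((z-c[2])/r[:,2])[:,None]
def proj(d,P):
    E=ext(d); return cv2.projectPoints(np.array(P,float).reshape(-1,3),cv2.Rodrigues(E[:3,:3])[0],E[:3,3],K(d),np.array(d['dist']))[0][:,0]
def crop(d,x,y,w,h,k,name): cv2.imwrite('pics/'+name+'.png',cv2.resize(d['color'][y:y+h,x:x+w,::-1],None,fx=k,fy=k,interpolation=cv2.INTER_CUBIC))
E
python3 - <<'E'
from h import *
t=load('top0')
k=.64
print('ext',unproj(t,np.array([(207,259),(375,264),(373,365),(200,360)])*k,.13).round(3))
print('tab',unproj(t,np.array([(291,317)])*k,.163).round(3))
print('rods: handle',unproj(t,np.array([(513,358)])*k,.185).round(3),'foot',unproj(t,np.array([(481,347),(519,344),(523,380),(486,384)])*k,.008).round(3))
d=load('top0');crop(d,270,200,90,66,8,'c')
E
```

```text
ext [[0.632 0.385 0.13 ]
 [0.627 0.047 0.13 ]
 [0.425 0.047 0.13 ]
 [0.429 0.389 0.13 ]]
tab [[0.514 0.207 0.163]]
rods: handle [[ 0.44  -0.221  0.185]] foot [[ 0.473 -0.178  0.008]
 [ 0.481 -0.259  0.008]
 [ 0.404 -0.268  0.008]
 [ 0.395 -0.189  0.008]]
```

View pics/c.png

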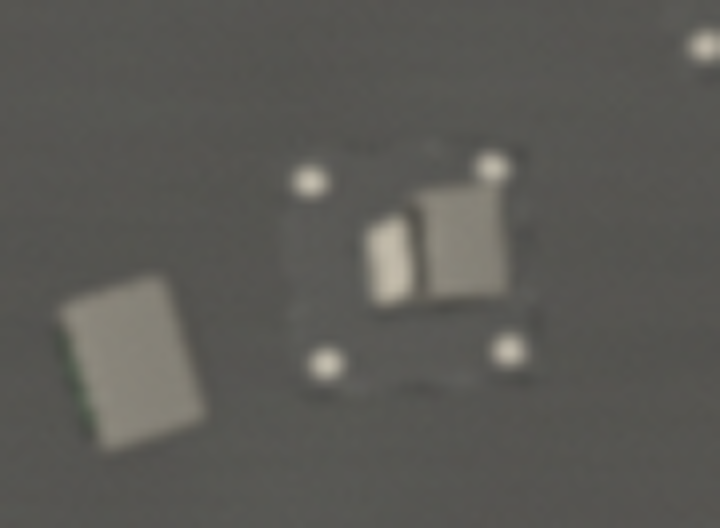

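The crop shows the small handle's top at crop corners (418,192) to (507,295), and the taller decoy's handle at about (135,360).

```bash
cat >> h.py <<'E'
def plan(target,yaw):
    s=readout.state(); r0=R.from_euler('xyz',s['tool_rot']); r1=R.from_euler('xyz',[np.pi,0,yaw])
    sh=r0.inv().apply(np.array(target)-s['position']); rv=np.degrees((r0.inv()*r1).as_rotvec())
    print('shift mm',(sh*1000).round(1),'turn',rv.round(2),'rows',max(np.linalg.norm(sh)/.0417,np.linalg.norm(rv)/7.16).round(1))
E
python3 - <<'E'
from h import *
t=load('top0'); s=load('scene0')
c=lambda a:np.array(a)/8+[270,200]
h=unproj(t,c([(418,192),(500,185),(507,295),(425,297)]),.185);print('handle',h.round(3),h.mean(0).round(4))
b=unproj(t,c([(310,182),(492,167),(508,351),(326,364)]),.010);print('bolts',b.round(3),b.mean(0).round(4))
# big probe: triangulate top face centre
E1,E2=ext(t)[:3],ext(s)[:3]
u1=cv2.undistortPoints(c([(133,362)]).reshape(-1,1,2),K(t),t['dist'])[0].T;u2=cv2.undistortPoints(np.array([[[303,240]]])*.64,K(s),s['dist'])[0].T
X=cv2.triangulatePoints(E1,E2,u1,u2);print('big top',(X[:3]/X[3]).T.round(3))
plan([.50,.19,.36],np.pi); plan([.229,.608,.36],readout.state()['tool_rot'][2])
w=snap('wrist','w0');print(np.round(w['hand_eye'],3),w['fov_y'])
E
```

```text
handle [[ 0.455 -0.203  0.185]
 [ 0.458 -0.234  0.185]
 [ 0.417 -0.236  0.185]
 [ 0.416 -0.206  0.185]] [ 0.4365 -0.2198  0.185 ]
bolts [[ 0.471 -0.181  0.01 ]
 [ 0.478 -0.257  0.01 ]
 [ 0.402 -0.263  0.01 ]
 [ 0.395 -0.188  0.01 ]] [ 0.4367 -0.2221  0.01  ]
big top [[ 0.39  -0.094  0.223]]
shift mm [-400.8 -295.4 -155.1] turn [ -0.09  -0.03 -20.67] rows 12.5
shift mm [   0.3   -0.  -155.5] turn [-0.09 -0.02  0.  ] rows 3.7
[[ 0.001 -0.973 -0.23   0.066]
 [ 1.     0.001  0.     0.001]
 [-0.    -0.23   0.973 -0.178]
 [ 0.     0.     0.     1.   ]] 63.351768329984615
```

>>> send_rows(
  series=[
    [0, 0, -0.04, 0, 0, 0, 0],
    [0, 0, -0.08, 0, 0, 0, 0],
    [-0.02, -0.015, -0.115, 0, 0, -3, 0],
    [-0.05, -0.037, -0.13, 0, 0, -6, 0],
    [-0.083, -0.061, -0.14, 0, 0, -9, 0],
    [-0.116, -0.085, -0.145, 0, 0, -12, 0],
    [-0.149, -0.11, -0.15, 0, 0, -16, 0],
    [-0.182, -0.134, -0.155, 0, 0, -20.7, 0],
  ],
)

```text
clock: 0.82
position: [0.3529, 0.4168, 0.3606]
tool_rot: [3.142, 0.0, -3.137]
wrist_force: [0.6, -0.2, -0.4]
grip_width: 0.995
finger_force: 0.0
```

```bash
python3 -c "
from h import *
plan([.50,.19,.36],np.pi)"
```

```text
shift mm [-146.1 -227.5    0.7] turn [0.   0.01 0.27] rows 6.5
```

>>> send_rows(
  series=[
    [-0.022, -0.034, 0, 0, 0, 0, 0],
    [-0.044, -0.068, 0, 0, 0, 0, 0],
    [-0.066, -0.102, 0, 0, 0, 0, 0],
    [-0.088, -0.136, 0, 0, 0, 0, 0],
    [-0.11, -0.17, 0, 0, 0, 0, 0],
    [-0.132, -0.204, 0, 0, 0, 0, 0],
    [-0.146, -0.222, 0, 0, 0, 0, 0],
    [-0.146, -0.222, 0, 0, 0, 0, 0],
  ],
)

```text
clock: 1.48
position: [0.5003, 0.1932, 0.3596]
tool_rot: [-3.141, -0.001, 3.136]
wrist_force: [-0.6, 0.7, -0.1]
grip_width: 1.004
finger_force: 0.0
```

Run:
```python
from h import *
w=snap('wrist','w1');print(w['state']['position'],w['state']['tool_rot'])
crop(w,0,0,512,384,1.5625,'d')
```

```text
[0.50032242 0.19316658 0.35963569] [-3.14051883e+00 -9.15534890e-04  3.13648983e+00]
```

View pics/d.png

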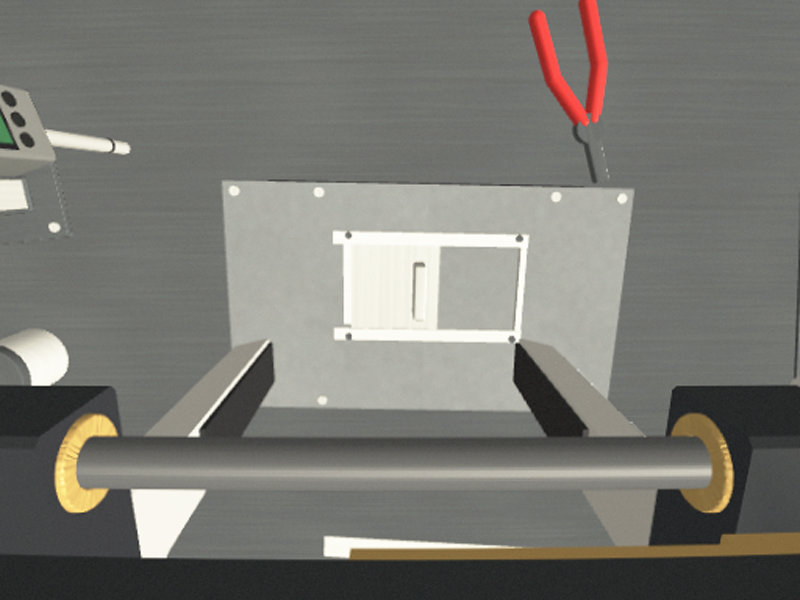

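The wrist view shows the box, the runners (corners (333,231), (528,235), (523,343), (334,340)), the tab's top at about (419,292) and the plate's right edge at x≈438.

Run:
```python
from h import *
w=load('w1');k=.64
c=unproj(w,np.array([(333,231),(528,235),(523,343),(334,340)])*k,.14);print(c.round(4))
u=(c[1]-c[0])+(c[2]-c[3]);u/=np.linalg.norm(u);print('len',np.linalg.norm(c[1]-c[0]),np.linalg.norm(c[2]-c[3]),'yaw deg',np.degrees(np.arctan2(-u[0],u[1])))
print('port',((c[0]+c[3])/2+.042*u).round(4),((c[1]+c[2])/2-.118*u).round(4))
print('tab',unproj(w,np.array([(420,262),(420,322)])*k,.163).round(4))
print('plate',unproj(w,np.array([(439,288)])*k,.135).round(4))
print('box',unproj(w,np.array([(222,180),(633,189)])*k,.13).round(4))
crop(w,205,140,145,85,5.5,'e')
```

```text
[[0.4689 0.1452 0.14  ]
 [0.4728 0.3043 0.14  ]
 [0.5652 0.3054 0.14  ]
 [0.5618 0.143  0.14  ]]
len 0.15918179162348436 0.1624634778222325 yaw deg -1.2975026658759896
port [0.5163 0.1861 0.14  ] [0.5163 0.1869 0.14  ]
tab [[0.4912 0.215  0.163 ]
 [0.5396 0.2153 0.163 ]]
plate [[0.5177 0.2327 0.135 ]]
box [[0.4276 0.0541 0.13  ]
 [0.436  0.3921 0.13  ]]
```

View pics/e.png

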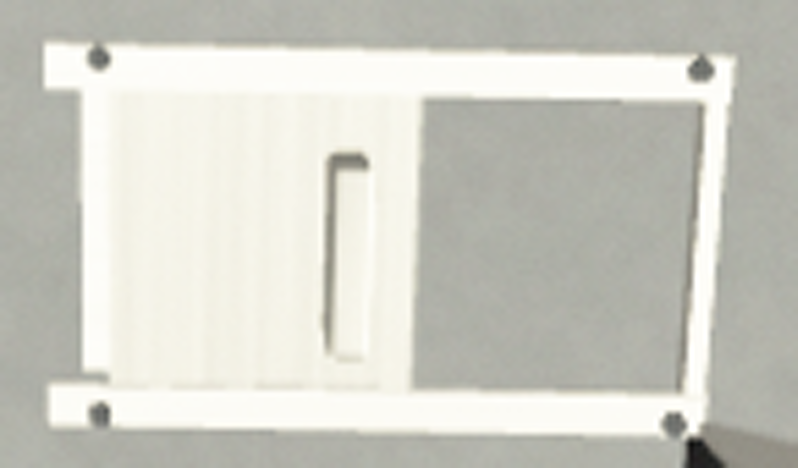

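The crop suggests the cover is already a few millimetres ajar. I'll straddle the tab and grip it at about (0.516, 0.215).

```bash
python3 -c "
from h import *
plan([.516,.2155,.146],np.pi-.022)"
```

```text
shift mm [-17.   20.5 213.8] turn [-0.   -0.07  1.08] rows 5.2
```

>>> send_rows(
  series=[
    [-0.017, 0.0205, 0.03, 0, 0, 1.1, 0],
    [-0.017, 0.0205, 0.07, 0, 0, 1.1, 0],
    [-0.017, 0.0205, 0.11, 0, 0, 1.1, 0],
    [-0.017, 0.0205, 0.15, 0, 0, 1.1, 0],
    [-0.017, 0.0205, 0.185, 0, 0, 1.1, 0],
    [-0.017, 0.0205, 0.205, 0, 0, 1.1, 0],
    [-0.017, 0.0205, 0.213, 0, 0, 1.1, 0],
    [-0.017, 0.0205, 0.213, 0, 0, 1.1, 0],
  ],
)

```text
clock: 2.2
position: [0.5135, 0.2179, 0.1453]
tool_rot: [-3.141, -0.004, 3.124]
wrist_force: [-0.8, -0.2, -0.8]
grip_width: 1.0
finger_force: 0.0
```

>>> send_rows(
  series=[
    [0, 0, 0, 0, 0, 0, 0.3],
    [0, 0, 0, 0, 0, 0, 0.5],
    [0, 0, 0, 0, 0, 0, 0.7],
    [0, 0, 0, 0, 0, 0, 0.9],
    [0, 0, 0, 0, 0, 0, 1],
    [0, 0, 0, 0, 0, 0, 1],
    [0, 0, 0, 0, 0, 0, 1],
    [0, 0, 0, 0, 0, 0, 1],
  ],
)

```text
clock: 2.87
position: [0.5156, 0.2171, 0.1476]
tool_rot: [3.142, 0.0, 3.123]
wrist_force: [-0.5, -0.8, -0.3]
grip_width: 0.467
finger_force: 0.0
```

>>> send_rows(
  series=[
    [0, 0, 0, 0, 0, 0, 1],
    [0, 0, 0, 0, 0, 0, 1],
    [0, 0, 0, 0, 0, 0, 1],
    [0, 0, 0, 0, 0, 0, 1],
    [0, 0, 0, 0, 0, 0, 1],
    [0, 0, 0, 0, 0, 0, 1],
    [0, 0, 0, 0, 0, 0, 1],
    [0, 0, 0, 0, 0, 0, 1],
  ],
)

```text
clock: 3.53
position: [0.5155, 0.2168, 0.1474]
tool_rot: [-3.141, -0.0, 3.123]
wrist_force: [-0.2, -3.2, 0.3]
grip_width: 0.103
finger_force: 30.0
```

>>> send_rows(
  series=[
    [0, 0.008, 0, 0, 0, 0, 1],
    [0, 0.016, 0, 0, 0, 0, 1],
    [0, 0.025, 0, 0, 0, 0, 1],
    [0, 0.034, 0, 0, 0, 0, 1],
    [0, 0.043, 0, 0, 0, 0, 1],
    [0, 0.052, 0, 0, 0, 0, 1],
    [0, 0.06, 0, 0, 0, 0, 1],
    [0, 0.064, 0, 0, 0, 0, 1],
  ],
)

```text
clock: 4.2
position: [0.517, 0.2801, 0.1473]
tool_rot: [-3.135, 0.0, 3.125]
wrist_force: [1.5, -19.3, 2.0]
grip_width: 0.102
finger_force: 30.0
```

>>> send_rows(
  series=[
    [0, 0.002, 0, 0, 0, 0, 1],
    [0, 0.004, 0, 0, 0, 0, 1],
    [0, 0.006, 0, 0, 0, 0, 1],
    [0, 0.006, 0, 0, 0, 0, 1],
  ],
)

```text
clock: 4.53
position: [0.517, 0.2802, 0.1472]
tool_rot: [-3.124, -0.003, 3.124]
wrist_force: [0.1, -29.4, 5.7]
grip_width: 0.105
finger_force: 30.1
```

The stop was reached with the tab at y=0.280, so the port is at y≈0.185. I'll release and lift.

>>> send_rows(
  series=[
    [0, -0.006, 0, 0, 0, 0, 1],
    [0, -0.006, 0, 0, 0, 0, 0.6],
    [0, -0.006, 0, 0, 0, 0, 0.6],
    [0, -0.006, 0, 0, 0, 0, 0.6],
    [0, -0.006, 0, 0, 0, 0, 0.6],
    [0, -0.006, 0, 0, 0, 0, 0.6],
    [0, -0.006, 0, 0, 0, 0, 0.4],
    [0, -0.006, 0, 0, 0, 0, 0.3],
  ],
)

```text
clock: 5.2
position: [0.5166, 0.2815, 0.1475]
tool_rot: [3.141, -0.0, 3.123]
wrist_force: [-0.4, -0.2, 0.3]
grip_width: 0.509
finger_force: 0.0
```

>>> send_rows(
  series=[
    [0, 0, -0.03, 0, 0, 0, 0],
    [0, 0, -0.07, 0, 0, 0, 0],
    [0, -0.02, -0.11, 0, 0, 0, 0],
    [0, -0.05, -0.14, 0, 0, 0, 0],
    [0, -0.08, -0.165, 0, 0, 0, 0],
    [0, -0.09, -0.172, 0, 0, 0, 0],
    [0, -0.095, -0.172, 0, 0, 0, 0],
    [0, -0.095, -0.172, 0, 0, 0, 0],
  ],
)

```text
clock: 5.87
position: [0.5148, 0.1857, 0.3185]
tool_rot: [3.141, -0.001, 3.121]
wrist_force: [-0.6, 1.3, -0.8]
grip_width: 0.995
finger_force: 0.0
```

Run:
```python
from h import *
w=snap('wrist','w2');print(w['state']['position'],w['state']['tool_rot'],w['state']['wrist_force'])
crop(w,190,140,160,100,5,'f')
```

```text
[0.51479144 0.18570988 0.31851662] [ 3.14133271e+00 -8.58722061e-04  3.12146700e+00] [-0.63970433  1.309665   -0.77093974]
```

View pics/f.png

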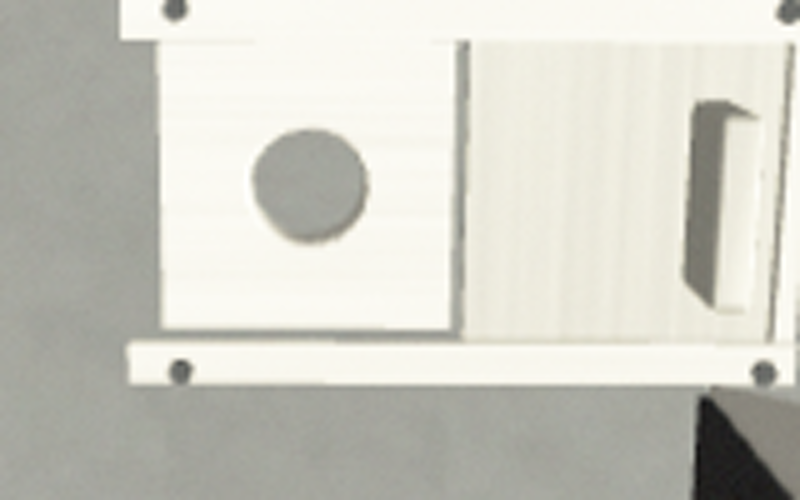

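The cover is fully open and the port hole is bare, centred at crop (310,185). Next I localize it and move to above the probe.

Run:
```python
from h import *
w=load('w2')
f=lambda a:(np.array(a,float)+.5)/5-.5+[190,140]
print('port',unproj(w,f([(310,185.5),(252,185.5),(368,185.5),(310,128),(310,243)]),.13).round(4))
c=unproj(w,f([(128,340),(128,384)]),.14);print(c.round(4)); print('tab',unproj(w,f([(740,215)]),.163).round(4))
plan([.437,-.215,.35],np.radians(95))
```

```text
port [[0.5153 0.1868 0.13  ]
 [0.515  0.1729 0.13  ]
 [0.5155 0.2007 0.13  ]
 [0.5014 0.1871 0.13  ]
 [0.5294 0.1865 0.13  ]]
[[0.55   0.1427 0.14  ]
 [0.561  0.1422 0.14  ]]
tab [[0.5177 0.2811 0.163 ]]
shift mm [  69.7 -402.8  -32.5] turn [-0.13 -0.15 83.9 ] rows 11.7
```

>>> send_rows(
  series=[
    [0.006, -0.034, -0.003, 0, 0, 7, 0],
    [0.012, -0.068, -0.006, 0, 0, 14, 0],
    [0.018, -0.102, -0.009, 0, 0, 21, 0],
    [0.024, -0.136, -0.012, 0, 0, 28, 0],
    [0.03, -0.17, -0.015, 0, 0, 35, 0],
    [0.036, -0.204, -0.018, 0, 0, 42, 0],
    [0.042, -0.238, -0.02, 0, 0, 49, 0],
    [0.048, -0.272, -0.022, 0, 0, 56, 0],
  ],
)

```text
clock: 6.58
position: [0.4611, -0.085, 0.339]
tool_rot: [-3.14, -0.004, 2.141]
wrist_force: [0.0, 0.6, 1.6]
grip_width: 1.001
finger_force: 0.0
```

```bash
python3 -c "
from h import *
plan([.437,-.215,.35],np.radians(95))"
```

```text
shift mm [-96.4 -90.6 -11.2] turn [-0.16 -0.19 27.69] rows 3.9
```

>>> send_rows(
  series=[
    [-0.024, -0.022, -0.003, 0, 0, 7, 0],
    [-0.048, -0.044, -0.006, 0, 0, 14, 0],
    [-0.072, -0.066, -0.01, 0, 0, 21, 0],
    [-0.095, -0.089, -0.012, 0, 0, 27.7, 0],
    [-0.095, -0.089, -0.012, 0, 0, 27.7, 0],
    [-0.095, -0.089, -0.012, 0, 0, 27.7, 0],
  ],
)

```text
clock: 7.08
position: [0.4387, -0.2129, 0.3509]
tool_rot: [-3.139, -0.004, 1.662]
wrist_force: [0.6, -0.6, -0.4]
grip_width: 1.004
finger_force: 0.0
```

Run:
```python
from h import *
w=snap('wrist','w3');print(w['state']['position'],w['state']['tool_rot'])
crop(w,0,0,512,384,1.5625,'g')
```

```text
[ 0.43867954 -0.21288388  0.35093845] [-3.13874968 -0.00371501  1.66185027]
```

View pics/g.png

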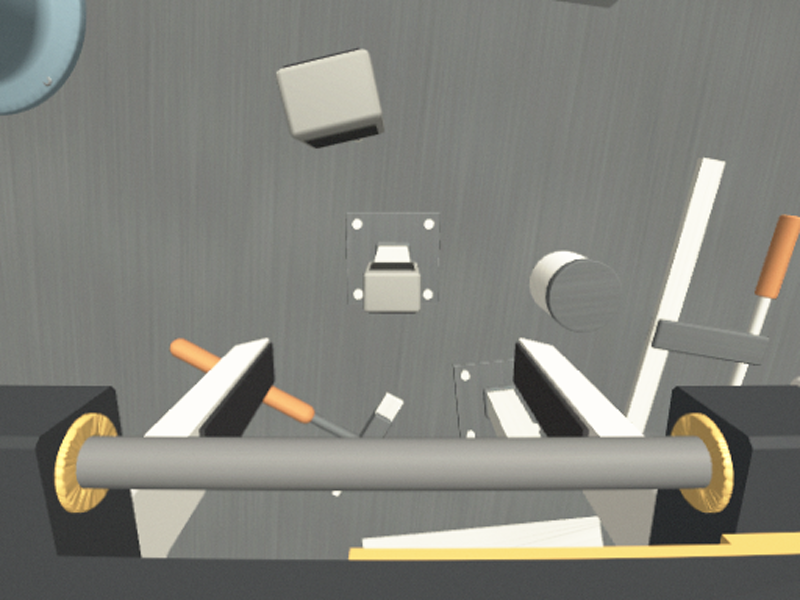

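The view shows the small handle's top at about (365–420, 270–312), aligned with the stand (bolts at (357,224), (429,224), (358,294), (428,294)). The decoy's handle is clear at (330,95).

Run:
```python
from h import *
w=load('w3');f=lambda a:(np.array(a,float)+.5)*.64-.5
h=unproj(w,f([(364,269),(421,269),(421,312.5),(364,312.5)]),.185);print(h.round(4),h.mean(0).round(4))
b=unproj(w,f([(357,224),(429,224),(428,294.5),(358,294.5)]),.010);print(b.round(4),b.mean(0).round(4))
v=b[1]-b[0]+b[2]-b[3];print('yaw',np.degrees(np.arctan2(v[1],v[0])))
plan([.4375,-.2205,.144],np.radians(95))
```

```text
[[ 0.4168 -0.2039  0.185 ]
 [ 0.4574 -0.2001  0.185 ]
 [ 0.4608 -0.2321  0.185 ]
 [ 0.4193 -0.236   0.185 ]] [ 0.4386 -0.218   0.185 ]
[[ 0.3971 -0.1857  0.01  ]
 [ 0.473  -0.1788  0.01  ]
 [ 0.4801 -0.2548  0.01  ]
 [ 0.4039 -0.2618  0.01  ]] [ 0.4385 -0.2203  0.01  ]
yaw 5.270080099581116
shift mm [ -9.   -1.7 207.3] turn [-0.14 -0.19  0.32] rows 5.0
```

>>> send_rows(
  series=[
    [-0.007, -0.0013, 0.03, 0, 0, 0.3, 0],
    [-0.007, -0.0013, 0.07, 0, 0, 0.3, 0],
    [-0.007, -0.0013, 0.11, 0, 0, 0.3, 0],
    [-0.007, -0.0013, 0.14, 0, 0, 0.3, 0],
    [-0.007, -0.0013, 0.17, 0, 0, 0.3, 0],
    [-0.007, -0.0013, 0.195, 0, 0, 0.3, 0],
    [-0.007, -0.0013, 0.209, 0, 0, 0.3, 0],
    [-0.007, -0.0013, 0.211, 0, 0, 0.3, 0.2],
  ],
)

```text
clock: 7.8
position: [0.4365, -0.2163, 0.1381]
tool_rot: [-3.136, -0.006, 1.661]
wrist_force: [0.1, 0.8, -0.2]
grip_width: 0.958
finger_force: 0.0
```

>>> send_rows(
  series=[
    [0, 0, 0, 0, 0, 0, 0.3],
    [0, 0, 0, 0, 0, 0, 0.4],
    [0, 0, 0, 0, 0, 0, 0.6],
    [0, 0, 0, 0, 0, 0, 1],
    [0, 0, 0, 0, 0, 0, 1],
    [0, 0, 0, 0, 0, 0, 1],
    [0, 0, 0, 0, 0, 0, 1],
    [0, 0, 0, 0, 0, 0, 1],
  ],
)

```text
clock: 8.47
position: [0.4382, -0.2203, 0.1428]
tool_rot: [3.141, 0.0, 1.657]
wrist_force: [-0.4, 0.4, 2.3]
grip_width: 0.45
finger_force: 30.0
```

>>> send_rows(
  series=[
    [0, 0, 0, 0, 0, 0, 1],
    [0, 0, 0, 0, 0, 0, 1],
    [0, 0, 0, 0, 0, 0, 1],
    [0, 0, 0, 0, 0, 0, 1],
  ],
)

```text
clock: 8.8
position: [0.4382, -0.2203, 0.1428]
tool_rot: [3.142, 0.0, 1.657]
wrist_force: [-1.3, -0.3, 2.9]
grip_width: 0.445
finger_force: 30.0
```

>>> send_rows(
  series=[
    [0, 0, -0.02, 0, 0, 0, 1],
    [0, 0, -0.05, 0, 0, 0, 1],
    [0, 0, -0.085, 0, 0, 0, 1],
    [0, 0, -0.12, 0, 0, 0, 1],
    [0, 0, -0.155, 0, 0, 0, 1],
    [0, 0, -0.19, 0, 0, 0, 1],
    [0, 0, -0.225, 0, 0, 0, 1],
    [0, 0, -0.25, 0, 0, 0, 1],
  ],
)

```text
clock: 9.47
position: [0.4384, -0.2202, 0.3952]
tool_rot: [3.139, 0.002, 1.657]
wrist_force: [0.3, -0.0, -0.7]
grip_width: 0.447
finger_force: 30.0
```

```bash
python3 -c "
from h import *
s=readout.state();print(s['grip_width'],s['finger_force'])
plan([.5155,.1865,.393],np.radians(95))"
```

```text
0.44668651834347195 29.99959945678711
shift mm [398.6 111.8   1.7] turn [ 0.12  0.1  -0.06] rows 9.9
```

>>> send_rows(
  series=[
    [0.012, 0.003, 0, 0, 0, 0, 1],
    [0.036, 0.01, 0, 0, 0, 0, 1],
    [0.069, 0.019, 0, 0, 0, 0, 1],
    [0.104, 0.029, 0, 0, 0, 0, 1],
    [0.139, 0.039, 0, 0, 0, 0, 1],
    [0.174, 0.049, 0, 0, 0, 0, 1],
    [0.209, 0.059, 0, 0, 0, 0, 1],
    [0.244, 0.068, 0, 0, 0, 0, 1],
  ],
)

```text
clock: 10.13
position: [0.4842, 0.0314, 0.3898]
tool_rot: [-3.139, -0.001, 1.657]
wrist_force: [0.2, -0.7, -1.5]
grip_width: 0.447
finger_force: 30.0
```

>>> send_rows(
  series=[
    [0.034, 0.0095, 0, 0, 0, 0, 1],
    [0.066, 0.0185, 0, 0, 0, 0, 1],
    [0.096, 0.027, 0, 0, 0, 0, 1],
    [0.12, 0.034, 0, 0, 0, 0, 1],
    [0.138, 0.039, 0, 0, 0, 0, 1],
    [0.148, 0.042, 0, 0, 0, 0, 1],
    [0.1545, 0.0438, 0, 0, 0, 0, 1],
    [0.1545, 0.0438, 0, 0, 0, 0, 1],
  ],
)

```text
clock: 10.8
position: [0.5149, 0.1873, 0.391]
tool_rot: [-3.139, 0.0, 1.658]
wrist_force: [0.4, -0.1, -1.1]
grip_width: 0.444
finger_force: 30.0
```

>>> send_rows(
  series=[
    [0, 0, 0.02, 0, 0, 0, 1],
    [0, 0, 0.045, 0, 0, 0, 1],
    [0, 0, 0.07, 0, 0, 0, 1],
    [0, 0, 0.085, 0, 0, 0, 1],
    [0, 0, 0.09, 0, 0, 0, 1],
    [0, 0, 0.09, 0, 0, 0, 1],
  ],
)

```text
clock: 11.3
position: [0.5145, 0.1855, 0.3007]
tool_rot: [-3.138, 0.0, 1.655]
wrist_force: [-0.5, -0.3, -1.4]
grip_width: 0.439
finger_force: 30.0
```

Run:
```python
from h import *
plan([.5155,.1865,.198],np.radians(95))
w=snap('wrist','w4');print(w['state']['position'],w['state']['tool_rot'],w['state']['finger_force'])
s=snap('scene','s4');t=snap('top','t4')
# composite: wrist view half, scene crop, top crop
a=cv2.resize(w['color'][60:300,130:390],(400,369),interpolation=cv2.INTER_CUBIC)
p=proj(s,[.5155,.1865,.2])[0].astype(int);print(p)
b=cv2.resize(s['color'][p[1]-75:p[1]+55,p[0]-70:p[0]+70],(400,371),interpolation=cv2.INTER_CUBIC)[:369]
cv2.imwrite('pics/i.png',np.hstack([a,b])[...,::-1])
```

```text
shift mm [  0.9   1.4 102.7] turn [-0.19  0.02 -0.15] rows 2.5
[0.51451392 0.18551052 0.30072798] [-3.13835560e+00  3.25985546e-04  1.65547721e+00] 29.99963253736496
[295 141]
```

View pics/i.png

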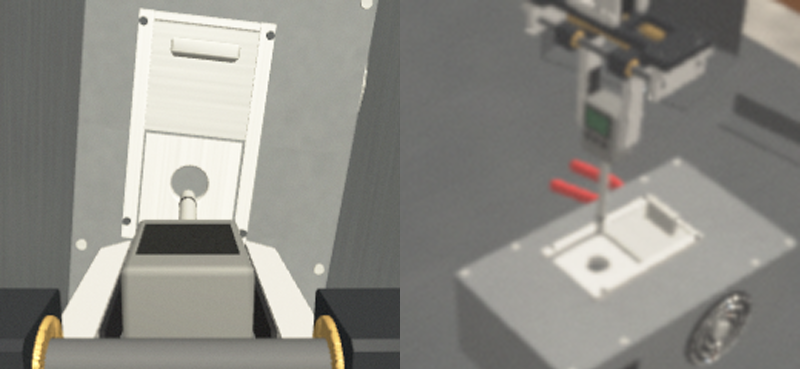

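The rod hangs just above the hole in both views: wrist tip at about (188,193) against the hole at (189,181), and scene tip at about (603,230). I'll take one enlarged crop to check the centring.

Run:
```python
from h import *
w=load('w4');s=load('s4')
a=cv2.resize(w['color'][155:215,230:280],(400,480),interpolation=cv2.INTER_CUBIC)
b=cv2.resize(s['color'][115:175,267:317],(400,480),interpolation=cv2.INTER_CUBIC)
cv2.imwrite('pics/j.png',np.hstack([a,b])[...,::-1])
for n,d,o in(('w',w,(230,155)),('s',s,(267,115))):
    print(n,((proj(d,[[.5155,.1865,.13],[.5145,.1855,.173],[.5145,.1855,.21]])+.5-o)*8-.5).round(1).tolist())
```

```text
w [[183.7, 199.1], [175.1, 270.2], [173.9, 341.6]]
s [[219.1, 349.2], [221.4, 267.9], [226.7, 194.5]]
```

View pics/j.png

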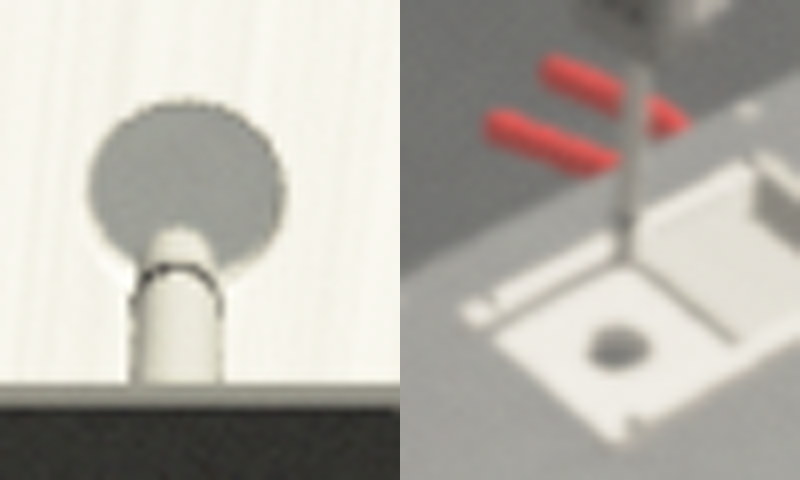

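The prediction agrees with the pictures to within about 1–2 mm in both views. I'll apply the small correction, settle, and lower slowly.

>>> send_rows(
  series=[
    [0.0005, 0.001, 0, 0, 0, 0, 1],
    [0.0005, 0.001, 0, 0, 0, 0, 1],
    [0.0005, 0.001, 0, 0, 0, 0, 1],
    [0.0005, 0.001, 0.004, 0, 0, 0, 1],
    [0.0005, 0.001, 0.01, 0, 0, 0, 1],
    [0.0005, 0.001, 0.016, 0, 0, 0, 1],
    [0.0005, 0.001, 0.02, 0, 0, 0, 1],
    [0.0005, 0.001, 0.02, 0, 0, 0, 1],
  ],
)

```text
clock: 12.12
position: [0.5155, 0.187, 0.2806]
tool_rot: [-3.139, 0.0, 1.657]
wrist_force: [-0.4, -0.4, -1.3]
grip_width: 0.447
finger_force: 30.0
```

```bash
python3 -c "
from h import *
plan([.5155,.1862,.196],np.radians(95))"
```

```text
shift mm [-0.8  0.2 84.6] turn [-0.16  0.01 -0.07] rows 2.0
```

>>> send_rows(
  series=[
    [-0.0007, 0, 0.006, 0, 0, 0, 1],
    [-0.0007, 0, 0.016, 0, 0, 0, 1],
    [-0.0007, 0, 0.026, 0, 0, 0, 1],
    [-0.0007, 0, 0.036, 0, 0, 0, 1],
    [-0.0007, 0, 0.046, 0, 0, 0, 1],
    [-0.0007, 0, 0.056, 0, 0, 0, 1],
    [-0.0007, 0, 0.064, 0, 0, 0, 1],
    [-0.0007, 0, 0.07, 0, 0, 0, 1],
  ],
)

```text
clock: 12.78
position: [0.5159, 0.1863, 0.2109]
tool_rot: [-3.14, 0.0, 1.657]
wrist_force: [-0.1, 0.3, -0.4]
grip_width: 0.443
finger_force: 30.0
```

>>> send_rows(
  series=[
    [0, 0, 0.006, 0, 0, 0, 1],
    [0, 0, 0.011, 0, 0, 0, 1],
    [0, 0, 0.0145, 0, 0, 0, 1],
    [0, 0, 0.0145, 0, 0, 0, 1],
    [0, 0, 0.0145, 0, 0, 0, 1],
    [0, 0, 0.0145, 0, 0, 0, 1],
    [0, 0, 0.0145, 0, 0, 0, 1],
    [0, 0, 0.0145, 0, 0, 0, 1],
  ],
)

```text
clock: 13.45
position: [0.5166, 0.1864, 0.1984]
tool_rot: [3.141, -0.0, 1.657]
wrist_force: [0.0, -0.7, -1.4]
grip_width: 0.445
finger_force: 30.0
```

Run:
```python
from h import *
s=readout.state();print(s['position'],s['wrist_force'],s['finger_force'],s['joint_velocities'].round(4))
w=snap('wrist','w5');s=snap('scene','s5')
z=lambda d,x,y:cv2.resize(d['color'][y:y+60,x:x+50],(400,480),interpolation=cv2.INTER_CUBIC)
ph=proj(s,[.5155,.1865,.15])[0].astype(int);pw=proj(w,[.5155,.1865,.13])[0].astype(int);ow=(pw[0]-25,pw[1]-30);os=(ph[0]-25,ph[1]-35)
cv2.imwrite('pics/k.png',np.hstack([z(w,*ow),z(s,*os)])[...,::-1])
for n,d,o in(('w',w,ow),('s',s,os)):
    print(n,((proj(d,[[.5155,.1865,.13],[.5155,.1865,.16]])+.5-o)*8-.5).round(1).tolist())
```

```text
[0.5165881  0.18640915 0.1984005 ] [ 0.04168782 -0.66962376 -1.38708769] 29.999683499336243 [0.0013 0.0005 0.0018 0.0021 0.0008 0.0011]
w [[208.0, 248.9], [206.2, 335.5]]
s [[203.1, 325.2], [207.3, 269.1]]
```

View pics/k.png

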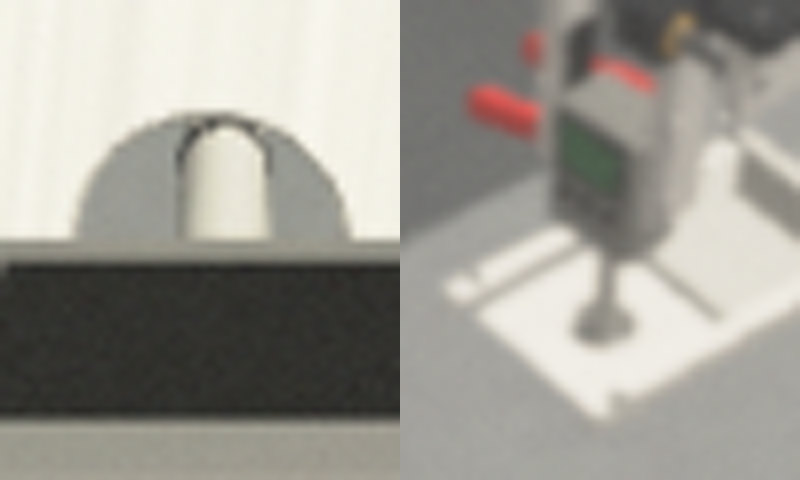

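The rod is inside the hole, about 1 mm off towards +x. I'll trim that, go 2 mm deeper, settle and hand in.

>>> send_rows(
  series=[
    [0, -0.001, 0.002, 0, 0, 0, 1],
    [0, -0.001, 0.002, 0, 0, 0, 1],
    [0, -0.001, 0.002, 0, 0, 0, 1],
    [0, -0.001, 0.002, 0, 0, 0, 1],
    [0, -0.001, 0.002, 0, 0, 0, 1],
    [0, -0.001, 0.002, 0, 0, 0, 1],
    [0, -0.001, 0.002, 0, 0, 0, 1],
    [0, -0.001, 0.002, 0, 0, 0, 1],
  ],
)

```text
clock: 14.22
position: [0.5153, 0.1863, 0.196]
tool_rot: [3.142, -0.0, 1.657]
wrist_force: [-0.4, -0.0, -1.9]
grip_width: 0.446
finger_force: 30.0
```

```bash
python3 -c "
from h import *
s=readout.state();print(s['position'],s['tool_rot'],s['finger_force'],s['wrist_force'])
print(ticket.close_job())"
```

```text
[0.51534297 0.18629792 0.19598072] [ 3.14157227e+00 -7.56346648e-06  1.65681233e+00] 29.999778270721436 [-0.42097673 -0.01766899 -1.87681911]
the job is handed in; nothing more can be done
None
```

I handed the job in at about 14 s: the cover is open against its stop, and the smaller anemometer is held upright and still in the port, its tip about 62 mm down and within about 1 mm of centre by my measurements; no verdict came back.

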